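Load and close a leaf drill jig by pushing

ROBOT

A 6-joint arm with a two-finger parallel gripper is mounted at the origin on the work surface. World frame = base frame: x ahead of the robot, y to its left, z up, the work surface at z = 0. Lengths are in mm, angles in rad, forces in N, time in s.
With the tool pointing down it reaches from about 350 to 875 mm from the base axis. Payload 4.2 kg.
Tool frame: the origin (TCP) lies between the finger pads; the fingertips stand 14 mm ahead of it and the grasp point (between the pads) lies 5 mm behind it; y points along the fingers, x is the direction in which the jaws open and shut, and the axes are right-handed (so a half turn about y gives the same grasp; the last joint's range is limited). The gripper opens to 85 mm and grips with 20 to 120 N. Pads are 22 mm wide; open, the fingers measure 114 mm over their backs; the gripper's body (76 mm by 85 mm) begins 54 mm behind the grasp point. The pads swing forward as they close: fully open they stand 13 mm farther back than shut.
Start: joints at [-0.859, 0.385, 0.008, 0, -1.194, -0.259], TCP at [273.44, -561.988, 245.312] pointing down, gripper open.
Joint ranges: [-3.14, 3.14], [-1.21, 2.06], [-1.07, 1.41], [-3.16, 2.05], [-2.99, -0.16], [-3.1, 3.1]. Speed limits (rad/s): [2.79, 2.79, 3.14, 3.14, 3.14, 3.14].

INTERFACE

Orientations are given as a unit quaternion [w, x, y, z].
In Python, from cell import bot, optics, spotter gives the robot as it stands.
- The arm moves only by the shell command python3 -m jog 'ROWS' [FORCE]. ROWS is JSON, one flat list of numbers, 5 for each row, row after row: the shift along the tool's x, y, z in cm, then the turn about the tool's y in rad, then the closure, from 0 (fully open) to 1 (shut). A call has exactly 10 rows; each row is the pose to reach, as a shift and turn from the pose commanded when the call began, along the tool's axes at that moment; what a row does not reach only later rows make up. A row lasts 1/12 s, in which the tool goes at most 41.7 mm and 7.16 degrees, less where a joint would pass 70% of its speed; a pose out of reach is approached as far as the arm can. A call with a gripper value outside its range is refused whole. The fingers move at their own pace and stop on an object; FORCE is the grip in N (left out, the last holds). Time passes only in rows, so rows that repeat a pose let the fingers close, or fill a call up. It gives the time, the measured TCP pose, the force and the opening at its end, in the units of the state.
- bot.read_state(): the state, without advancing time (a new reading comes with each control period).
- optics.read_camera(name): name is "scene" or "top" or "wrist"; returns a dict with "color" (480x640x3 uint8, red, green, blue), "fx", "fy", "cx", "cy" (pixels), "k1" (the pictures are not rectified: a ray, as slopes to the right and down, at radius r is drawn at 1 + k1 r^2 times it, then the intrinsics apply), "position" and "orientation" of the camera in the world. Camera axes: x right, y down, z forward; pixel columns grow to the right and rows downward; lengths in mm; the calibration is good to about 2 mm. A picture is of the moment at which its call begins. There is no depth.
- bot.job_done(): hands the job in, once; it reports no verdict.
Trained networks look in the newest picture that a camera, given by its name, has taken for a name from the list of things; names that differ only in an ending like _2 or _b are one class to them, and where a whole thing is asked for, a point or a joint stands for the part that bears it (a point fixed in the world has none). Each returns a list of dicts, best first, with "conf" (0 to 1); they miss things now and then, are a little off and sometimes report something else, mostly with a low value. They report only what shows in the picture. A call takes as long as a camera call. They do not tell look-alikes from the thing itself.
- spotter.spot_in(camera, thing): "at" ([column, row] in pixels, amid what is visible of it).
- spotter.mark_of(camera, thing): "at" ([column, row] in pixels: a listed point, or the origin of a listed thing).
The state is a dict: "clock": time; "joints": joint angles; "dq": joint speeds; "joint_torque": joint torques, N m; "ee_pos": TCP position; "ee_rot": TCP orientation; "ft_force": force on the tool from outside, world axes, zero at the start; "ft_torque": the same for the moment, N m; "opening": finger opening in mm.
Only numpy, scipy, OpenCV 4.12 (cv2) and the standard library are available. Lean on these libraries where they do the work, as an engineer would, in place of code of your own. Each camera call takes 0.05 s, during which the arm holds its last target.

TASK

Get the drill jig ready for drilling: push the aluminium block along its channel until it is home against the end stop, swing the hinged leaf over and down until it is fully shut on its rests (do not slam it), and then stand the leaning swing bolt upright in the slot at the leaf's free end. Do it all with gentle pushes of the fingertips - nothing is to be gripped or lifted - and leave the other things on the bench where they are.

Things in the scene. Friction and masses are not known exactly. Their poses are not given: they have to be found in the camera images.
- jig: leaf drill jig, fixed to the bench, turned up to 0.4 rad. Origin on the bench surface; x axis points away from the robot along the block's channel, y left, z up. All offsets below are in this frame, mm. Steel base plate x -105 to 88, y -56 to 75, top at z 28. Leaf hinge ears on the left (y 51 to 73, up to z 78); swing bolt lugs on the right (x 14 to 46, y -77 to -55, up to z 32)
- stop (a point): middle of the end stop's face, at (70, 0, 40): the block's far face must touch it. The stop's top is at z 52. Two guide rails, x -75 to 70, tops at z 46, leave the channel y -32 to 32 that leads to the stop; its near end is open
- block: undrilled aluminium block, 80 (x) x 60 (y) x 30 (z) mm, about 0.4 kg, slides at 2 to 6 N, lying on the base plate between the guide rails (2 mm play each side), 28 to 50 mm short of home. Origin at the centre of its underside; home against the stop this lies at x = 30, y about 0, z = 28
- leaf (a joint): leaf angle: 0 = shut (level, on its two rest posts), growing as it opens, limit 2.0; starts open at 1.7 to 1.95, leaning a little left. Tight hinge: stays where it is left, takes about 1 to 4 N at the free end to move
- leaf_hinge (a point): middle of the leaf's hinge axis, which runs along jig x: at (30, 62, 67). Shut, the leaf extends from it to the right (jig -y); at 1.57 it points straight up
- leaf_end (a point): middle of the leaf's free edge, on its outer face (on top when shut), 140 mm from the hinge axis. The leaf is an aluminium plate 76 mm wide (centred on x = 30) and 12 mm thick, its mid-plane through the hinge axis; shut, it lies at z 61 to 73, 3 mm clear above the block. On the centre line the free edge has an open slot 13 mm wide, 25 mm deep. Drill bushes flush within 1 mm
- bolt (a joint): swing bolt angle: 0 = upright in the leaf's slot (a stop), growing as it leans out to the right (jig -y), limit 1.3; starts at 0.55 to 0.9. Tight pivot: stays where it is left, takes about 2 N at the hand nut, square to the bolt, to move. A level push on the nut can jam while the bolt leans far out: follow its arc
- bolt_hinge (a point): middle of the swing bolt's pivot axis, which runs along jig x: at (30, -66, 22)
- bolt_end (a point): centre of the outer end of the bolt's hand nut, 76 mm from the pivot axis along the bolt. Shank 10 mm thick; washer 26 mm diameter, 54 to 58 mm from the pivot; round hand nut 22 mm diameter, 58 to 76 mm from the pivot
- finished_block: bystander: an already drilled block of the same make (80 x 60 x 30 mm aluminium) on the bench beside the jig; origin at the centre of its underside
- slip_bush: bystander: small steel drill bush, ring of 20 mm diameter, 24 mm high, standing on the near right corner of the jig's base plate; origin at the centre of its underside
- plug_gauge: bystander: plug gauge, 118 mm long, 16 mm square grip with a pin at each end, lying left of the jig; origin under the grip's centre
- chip_brush: bystander: brush, 170 mm long, lying on the bench left of the jig; origin on its underside
- setup_block: bystander: steel block 76 x 51 x 25 mm with eight holes, lying beyond the jig; origin at the centre of its underside
- oil_bottle: bystander: white bottle, 60 mm diameter, 150 mm high, on the right of the bench; origin at the centre of its underside
- screwdriver: bystander: screwdriver, 190 mm long, lying on the right of the bench; origin on its underside
Things that resemble listed ones, but are neither listed nor needed, are in the scene too. Leave any pink look-alike of the jig alone. What is shaped like the block but green is not meant.

How it is judged (in metres and radians):
On the way, in this order (a step that is already met when the one before it is completed fails the run):
1. the block is home against the end stop (x of block in the frame of jig between 0.027 and 0.033 m and y of block in the frame of jig between -0.005 and 0.005 m and height (world z) of block below 0.031 m), for 0.1 s.
2. the leaf is shut over the seated block (all of step 1 and value of joint leaf below 0.05 rad), for 0.1 s.
3. the swing bolt stands upright in the slot (all of step 2 and value of joint bolt below 0.1 rad), for 0.2 s.
At the end, for the whole second after the job is handed in: block at rest within 3 mm of home against the end stop and flat on the base, leaf shut within 0.05 rad, swing bolt within 0.10 rad of upright in the slot (all of step 3 and linear speed of block below 0.02 m/s); the robot touches nothing.
It fails at once if the block is lifted or tipped off the base plate (height (world z) of block above 0.036 m or angle between block's own z axis and vertical above 0.2 rad).
It fails at once if the block or a part of the jig is squeezed or pushed with over 60 N (contact force between any of block, jig and the fingers above 60 N).
It fails at once if the leaf is slammed (velocity of joint leaf below -4 rad/s).
It fails at once if the swing bolt is stood up before the leaf is down, where it blocks the leaf (value of joint bolt below 0.3 rad and value of joint leaf above 0.3 rad).
It fails at once if another thing on the bench is moved more than 25 mm or knocked over (distance of any of finished_block, slip_bush, plug_gauge, chip_brush, setup_block, oil_bottle, screwdriver from where it was at the start of the episode above 0.025 m or angle between any of oil_bottle, slip_bush's own z axis and vertical above 0.5 rad).
It also fails if it takes over 58 s, if anything falls off the work surface, if the arm or the gripper's body presses on something with over 40 N, if the wrist force passes 120 N, or if a joint passes its speed limit or range.

## Working session

There is one attempt and no reset: what is moved stays moved. The work goes in short steps, Python scripts to look and compute and a shell command to move; the robot and the scene stay as the last step left them, time stands still between calls to the robot, and variables do not carry over. Pictures are saved under pics/ and viewed, and the job is handed in when it is done.

```bash
ls; mkdir -p pics; python3 - <<'E'
from cell import bot, optics, spotter
import cv2
s=bot.read_state()
for k in s: print(k,s[k])
for n in ["scene","top","wrist"]:
    c=optics.read_camera(n)
    cv2.imwrite(f"pics/{n}0.png",c["color"][:,:,::-1])
    print(n,{k:v for k,v in c.items() if k!="color"})
E
```

```text
pics
clock 0.0
joints [-8.59397963e-01  3.85532783e-01  6.61494803e-03 -4.87158249e-04
 -1.19397250e+00 -2.58614552e-01]
dq [-0.00012733 -0.00061217  0.0001287   0.00081808 -0.00127459  0.00075332]
joint_torque [ 5.94071371e-04 -3.92287660e+01  1.88398075e+01  4.18611109e+00
 -4.68170678e-03  1.42005865e-05]
ee_pos [ 273.20173858 -561.51266963  244.23338732]
ee_rot [-0.3757233   0.37440366  0.59981073 -0.59906677]
ft_force [ 0.28355918 -0.34562981 -0.31322201]
ft_torque [ 0.01353225 -0.01930257  0.02721508]
opening 85.16783626805565
scene {'fx': 465.1126721047258, 'fy': 465.1126721047258, 'cx': 324.3836130562875, 'cy': 232.92649195647567, 'k1': 0.027108688788046807, 'position': array([1069.97293236,  417.20087272,  696.16461439]), 'orientation': array([-0.16976008,  0.37023925,  0.82595012, -0.38975737])}
top {'fx': 611.2322031990926, 'fy': 611.2322031990926, 'cx': 316.14149406262294, 'cy': 232.249487227004, 'k1': -0.02561294535447868, 'position': array([ 426.69317254,  -68.12891848, 1321.11589858]), 'orientation': array([-0.02323619,  0.71203102, -0.70058514,  0.04064923])}
wrist {'fx': 380.0697148593543, 'fy': 380.0697148593543, 'cx': 312.5617850331697, 'cy': 239.9280417986591, 'k1': -0.06373621563485676, 'position': array([ 198.01068978, -598.21244115,  373.23642791]), 'orientation': array([0.08758781, 0.52311953, 0.83601155, 0.1405668 ])}
```

View pics/scene0.png

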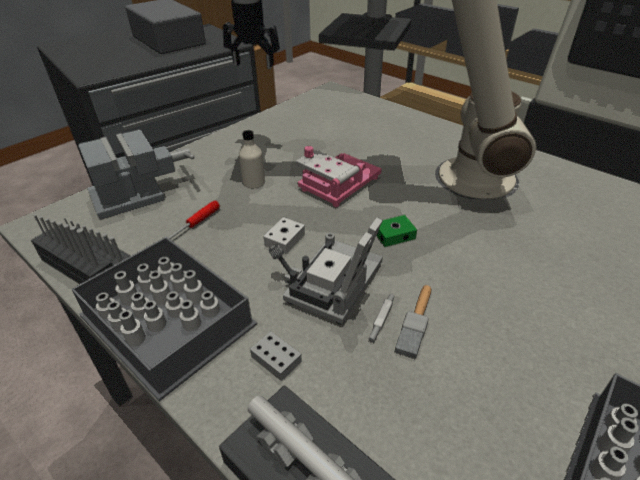

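View pics/top0.png

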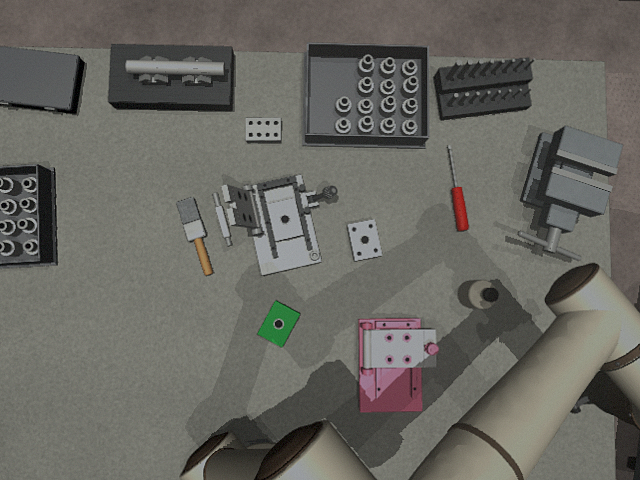

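View pics/wrist0.png

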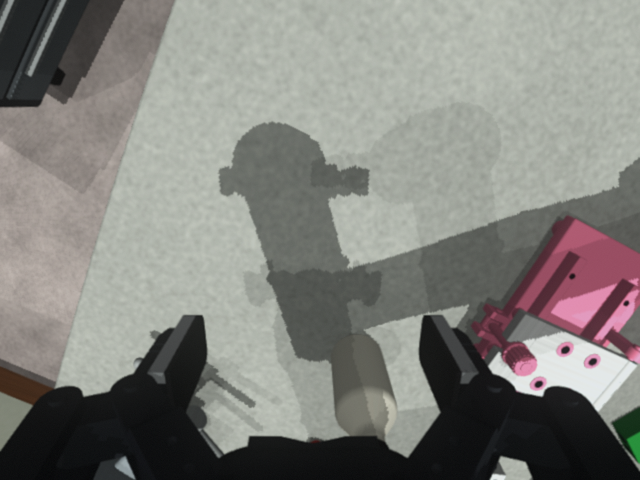

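```bash
cat > h.py <<'E'
import numpy as np, cv2
from scipy.spatial.transform import Rotation as R
from cell import bot, optics, spotter
def Rq(q): return R.from_quat([q[1],q[2],q[3],q[0]]).as_matrix()
def proj(c,P):
    P=np.atleast_2d(P); q=(P-c["position"])@Rq(c["orientation"])
    s=q[:,:2]/q[:,2:]; r2=(s**2).sum(1,keepdims=True); s=s*(1+c["k1"]*r2)
    return s*[c["fx"],c["fy"]]+[c["cx"],c["cy"]]
def ray(c,px):
    d=(np.array(px,float)-[c["cx"],c["cy"]])/[c["fx"],c["fy"]]; u=d.copy()
    for _ in range(10): u=d/(1+c["k1"]*(u@u))
    return Rq(c["orientation"])@np.r_[u,1]
def onz(c,px,z):
    v=ray(c,px); p=c["position"]; return p+v*(z-p[2])/v[2]
def J(pose,P):
    x,y,a=pose; P=np.atleast_2d(P).astype(float)
    return np.c_[x+np.cos(a)*P[:,0]-np.sin(a)*P[:,1], y+np.sin(a)*P[:,0]+np.cos(a)*P[:,1],P[:,2]]
def crop(c,x0,y0,w,h,name,s=4,pts=()):
    im=cv2.resize(c["color"][y0:y0+h,x0:x0+w,::-1],None,fx=s,fy=s,interpolation=cv2.INTER_CUBIC)
    for p in pts: cv2.circle(im,(int((p[0]-x0+.5)*s),int((p[1]-y0+.5)*s)),3,(0,0,255),1)
    cv2.imwrite(name,im)
E
python3 - <<'E'
from h import *
for n in ["top","scene"]:
    c=optics.read_camera(n)
    if n=="top": crop(c,180,160,170,130,"pics/t1.png")
    else: crop(c,260,200,150,130,"pics/s1.png",5)
    for t in ["jig","stop","block","leaf_hinge","leaf_end","bolt_hinge","bolt_end","slip_bush","finished_block"]:
        print(n,t,[(np.round(d["at"],1).tolist(),round(d["conf"],2)) for d in spotter.mark_of(n,t)])
print(Rq(bot.read_state()["ee_rot"]).round(2))
E
```

```text
top jig [([286.5, 222.9], 0.73), ([392.4, 358.5], 0.7)]
top stop [([393.1, 324.0], 0.96), ([277.2, 185.5], 0.93)]
top block [([280.5, 323.8], 0.8), ([282.7, 221.4], 0.58)]
top leaf_hinge [([366.7, 346.7], 0.82), ([247.8, 212.5], 0.78), ([284.5, 219.8], 0.37)]
top leaf_end [([224.8, 206.2], 0.82), ([434.3, 346.4], 0.75)]
top bolt_hinge [([313.9, 197.2], 0.7), ([422.7, 346.2], 0.59), ([333.6, 191.4], 0.44)]
top bolt_end [([332.2, 190.9], 0.71), ([431.4, 350.9], 0.58)]
top slip_bush [([311.4, 256.6], 0.54)]
top finished_block []
scene jig [([324.1, 286.4], 0.97), ([336.0, 184.9], 0.91)]
scene stop [([310.4, 291.0], 0.78), ([316.0, 180.7], 0.75), ([286.0, 238.2], 0.52), ([273.9, 365.3], 0.52)]
scene block [([394.0, 238.7], 0.7), ([332.4, 271.5], 0.63)]
scene leaf_hinge [([348.4, 173.6], 0.75), ([353.2, 278.4], 0.72)]
scene leaf_end [([373.0, 233.3], 0.86), ([272.3, 248.1], 0.23)]
scene bolt_hinge [([293.5, 277.6], 0.48)]
scene bolt_end [([273.9, 244.5], 0.56), ([305.2, 147.8], 0.42)]
scene slip_bush [([329.5, 242.2], 0.68)]
scene finished_block [([286.2, 238.0], 0.95), ([329.9, 270.4], 0.64)]
[[-0.44 -0.   -0.9 ]
 [ 0.9  -0.   -0.44]
 [ 0.   -1.    0.  ]]
```

View pics/t1.png

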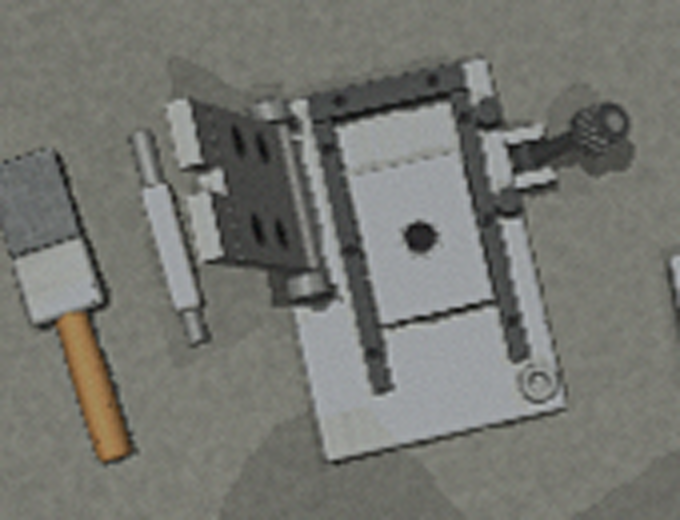

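View pics/s1.png

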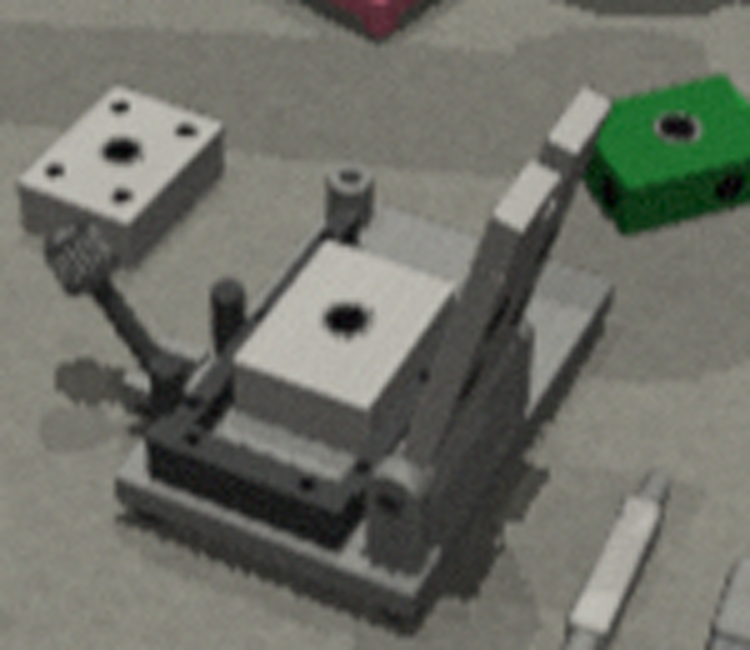

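```bash
cat > fit.py <<'E'
from h import *
from scipy.optimize import least_squares
T=optics.read_camera("top"); S=optics.read_camera("scene")
obs=[(T,(-105,75,28),(262,274.5)),(T,(-105,-56,28),(320.7,261.3)),(T,(88,-56,28),(301.2,175.7)),
(S,(-105,75,28),(381.9,257.5)),(S,(88,-56,28),(282.5,296.5)),(S,(88,75,28),(341.9,320.1)),
(T,(70,0,40),(277.2,185.5)),(T,(30,62,67),(247.8,212.5)),(S,(30,62,67),(353.2,278.4))]
f=lambda p:np.concatenate([(proj(c,J(p,P))[0]-o) for c,P,o in obs])
r=least_squares(f,[600,0,0.2],loss="soft_l1"); print(r.x.round(4)); print(f(r.x).reshape(-1,2).round(1).tolist())
np.save("jig.npy",r.x); p=r.x
# leaf, bolt
le=lambda t:(30,62-140*np.cos(t)+6*np.sin(t),67+140*np.sin(t)+6*np.cos(t))
be=lambda b:(30,-66-76*np.sin(b),22+76*np.cos(b))
g=lambda v:np.concatenate([proj(T,J(p,le(v[0])))[0]-(224.8,206.2),proj(S,J(p,le(v[0])))[0]-(373,233.3),
 proj(T,J(p,be(v[1])))[0]-(332.2,190.9),proj(S,J(p,be(v[1])))[0]-(273.9,244.5)])
q=least_squares(g,[1.8,.7]); print("leaf,bolt",q.x,g(q.x).round(1))
E
cat > dr.py <<'E'
from h import *
p=np.load("jig.npy")
def ov(n,leaf,bolt,bx,box,name,s=4):
    c=optics.read_camera(n); x0,y0,w,h=box
    pts=[(x,y,28) for x in(-105,88) for y in(-56,75)]+[(bx+a,b,58) for a in(-40,40) for b in(-30,30)]
    t=leaf
    pts+=[(30+a,62-140*np.cos(t)+k*np.sin(t),67+140*np.sin(t)+k*np.cos(t)) for a in(-38,38) for k in (6,-6)]
    pts+=[(30,-66-76*np.sin(bolt),22+76*np.cos(bolt)),(30,62,67),(70,32,52),(70,-32,52)]
    crop(c,x0,y0,w,h,name,s,proj(c,J(p,pts)))
if __name__=="__main__":
    import sys
    a=[float(v) for v in sys.argv[1:4]]
    ov("top",*a,(180,160,170,130),sys.argv[4]+"_t.png"); ov("scene",*a,(260,200,150,130),sys.argv[4]+"_s.png",5)
E
python3 fit.py; python3 dr.py 1.85 0.7 -10 pics/o1
```

```text
[ 5.702206e+02 -2.925520e+01  2.526000e-01]
[[-1.7, 1.4], [0.0, 0.0], [-1.7, -2.0], [0.1, -1.9], [-0.9, -1.6], [0.6, -1.2], [-1.5, 1.4], [2.5, -2.2], [-3.2, 3.1]]
leaf,bolt [1.80493949 0.5790475 ] [-0.8 -0.3  0.  -1.2 -1.6 -0.9 -1.1  2.5]
```

```bash
python3 dr.py 1.805 0.58 -10 pics/o2
```

```text
(no output)
```

View pics/o2_t.png

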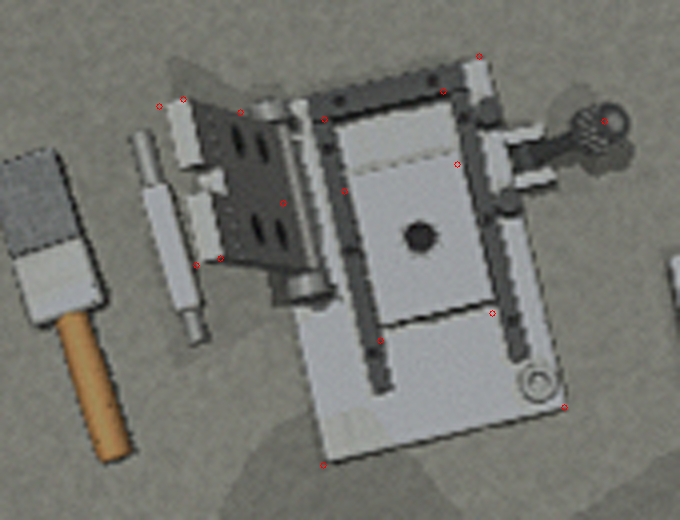

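View pics/o2_s.png

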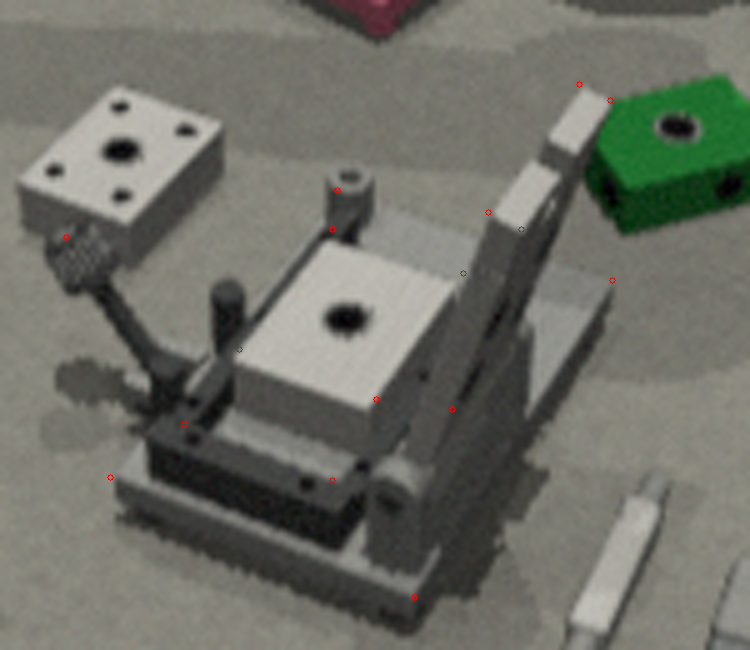

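```bash
cat > fit2.py <<'E'
from h import *
from scipy.optimize import least_squares
T=optics.read_camera("top"); S=optics.read_camera("scene")
tc=lambda u,v:(180+u/4-.5,160+v/4-.5); sc=lambda u,v:(260+u/5-.5,200+v/5-.5)
L=lambda a,k:(lambda v:(30+a,62-140*np.cos(v[3])+k*np.sin(v[3]),67+140*np.sin(v[3])+k*np.cos(v[3])))
B=lambda v:(30,-66-76*np.sin(v[4]),22+76*np.cos(v[4]))
K=lambda a,b:(lambda v:(v[5]+a,b,58))
F=lambda *P:(lambda v:P)
obs=[(0,F(-105,75,28),tc(330,461)),(0,F(-105,-56,28),tc(566,407)),(0,F(88,-56,28),tc(489,63)),
(1,F(-105,75,28),sc(612,290)),(1,F(88,-56,28),sc(115,485)),(1,F(88,75,28),sc(412,603)),
(0,L(38,6),tc(170,101)),(0,L(38,-6),tc(190,97)),(0,L(-38,6),tc(202,262)),(0,L(-38,-6),tc(221,258)),
(1,L(38,6),sc(522,228)),(1,L(38,-6),sc(495,213)),(1,L(-38,6),sc(610,101)),(1,L(-38,-6),sc(583,87)),
(0,K(-40,30),tc(385,328)),(0,K(-40,-30),tc(494,300)),(1,K(40,30),sc(370,410)),(1,K(40,-30),sc(238,362)),(1,K(-40,-30),sc(333,239)),(1,K(-40,30),sc(458,287)),
(0,B,(332.2,190.9)),(1,B,sc(72,235))]
def f(v):
    r=[]
    for i,P,o in obs:
        c=dict([T,S][i]); c["position"]=c["position"]+v[6+3*i:9+3*i]
        c["cx"]+=v[12+2*i];c["cy"]+=v[13+2*i]
        r.append((proj(c,J(v[:3],P(v)))[0]-o)/1.0)
    return np.concatenate(r+[v[6:12]/2,v[12:16]/1.5])
r=least_squares(f,[570,-29,.25,1.8,.6,-2]+[0]*10,loss="soft_l1")
print(r.x.round(3)); print(f(r.x)[:2*len(obs)].reshape(-1,2).round(1).tolist()); np.save("jig.npy",r.x[:3])
E
python3 fit2.py
```

```text
[ 5.69529e+02 -3.00590e+01  2.42000e-01  1.80500e+00  5.69000e-01
 -3.65700e+00 -3.60000e-01  5.20000e-01  3.01000e-01  3.60000e-01
 -5.20000e-01 -1.09000e-01  8.46000e-01 -3.16000e-01  3.87000e-01
  7.16000e-01]
[[-0.8, 0.7], [0.7, 0.3], [-0.3, -1.5], [1.0, -1.1], [-0.5, -1.6], [0.6, -0.8], [-0.8, 0.5], [0.3, -0.1], [0.0, 0.2], [1.3, -0.4], [-0.1, 0.9], [-1.2, 0.4], [0.6, 0.5], [-0.1, 0.1], [-0.7, -0.1], [0.3, 0.4], [0.1, 0.3], [-0.8, -0.3], [-0.6, 0.3], [0.6, -0.3], [-0.2, -0.5], [-0.0, 0.4]]
```

```bash
cat > go.py <<'E'
# usage: go.py jx jy z [toolx angle rel jig, default pi/2]  -> shift in tool axes (cm), turn
import sys
from h import *
p=np.load("jig.npy"); s=bot.read_state()
M=Rq(s["ee_rot"]); pos=np.array(s["ee_pos"])
a=[float(v) for v in sys.argv[1:]]
inv=lambda P:np.array([np.cos(p[2])*(P[0]-p[0])+np.sin(p[2])*(P[1]-p[1]),-np.sin(p[2])*(P[0]-p[0])+np.cos(p[2])*(P[1]-p[1]),P[2]])
th=np.arctan2(M[1,0],M[0,0])-p[2]
print("t",round(s["clock"],2),"jig pos",inv(pos).round(1),"toolx ang",round(th,3),"F jig",np.round(R.from_euler('z',-p[2]).apply(s["ft_force"]),1),"open",round(s["opening"],1))
if len(a)>=3:
    P=J(p,a[:3])[0]; d=M.T@(P-pos)/10
    t=(a[3] if len(a)>3 else np.pi/2); turn=-((t-th+np.pi)%(2*np.pi)-np.pi)
    print("shift cm",d.round(2),"turn",round(turn,3),"world",P.round(1))
E
python3 go.py -85 0 200; python3 - <<'E'
from h import *
c=optics.read_camera("top")
for t in ["oil_bottle","slip_bush"]:
    m=spotter.mark_of("top",t); print(t,[(d["at"],d["conf"],onz(c,d["at"],0 if t[0]=="o" else 28).round(0)) for d in m])
E
```

```text
t 1.55 jig pos [-415.  -445.4  245.3] toolx ang 1.781 F jig [ 0.3 -0.4 -0.1] open 85.5
shift cm [ 36.66   4.53 -41.58] turn 0.211 world [487.  -50.4 200. ]
oil_bottle [([470.4, 295.3], 0.7, array([ 415., -436.,    0.]))]
slip_bush [([310.6, 256.8], 0.39, array([492., -88.,  28.]))]
```

```bash
python3 -m jog '[2.4,0,-2.7,0,1, 4.8,0,-5.4,0,1, 7.2,0,-8.1,0,1, 9.6,0,-10.8,0.03,1, 12,0,-13.5,0.06,1, 14.4,0,-16.2,0.09,1, 16.8,0,-18.9,0.12,1, 19.2,0,-21.6,0.15,1, 21.6,0,-24.3,0.18,1, 24,0,-27,0.21,1]' 30; python3 go.py -85 0 200
```

```text
clock: 2.53
ee_pos: [411.6, -226.4, 245.7]
ee_rot: [-0.436, 0.436, 0.557, -0.556]
ft_force: [0.7, -0.5, -0.1]
opening: -0.1
t 2.53 jig pos [-200.4 -152.7  245.7] toolx ang 1.57 F jig [ 0.6 -0.7 -0.1] open -0.1
shift cm [ 15.28   4.57 -11.53] turn -0.001 world [487.  -50.4 200. ]
```

```bash
python3 -m jog '[2,0.5,-1.5,0,1, 4,1,-3,0,1, 6.2,1.5,-4.7,0,1, 8.5,2,-6.4,0,1, 10.8,2.5,-8.1,0,1, 13,3,-9.8,0,1, 15.3,4,-11.5,0,1, 15.3,6,-11.5,0,1, 15.3,8,-11.5,0,1, 15.3,8,-11.5,0,1]'; python3 go.py -72 0 64
python3 - <<'E'
from h import *
c=optics.read_camera("wrist"); cv2.imwrite("pics/w2.png",c["color"][:,:,::-1])
c=optics.read_camera("scene"); crop(c,240,120,200,150,"pics/s2.png",4)
E
```

```text
clock: 3.37
ee_pos: [483.6, -51.5, 161.9]
ee_rot: [0.438, -0.434, -0.555, 0.559]
ft_force: [-1.3, 0.6, 0.1]
opening: -0.5
t 3.37 jig pos [-88.5  -0.2 161.9] toolx ang 1.572 F jig [-1.2  0.9  0.1] open -0.5
shift cm [ 0.01  9.78 -1.73] turn 0.001 world [499.6 -47.3  64. ]
```

View pics/w2.png

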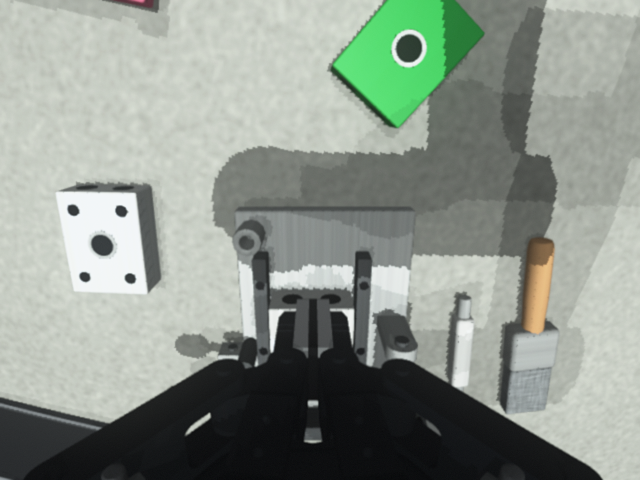

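View pics/s2.png

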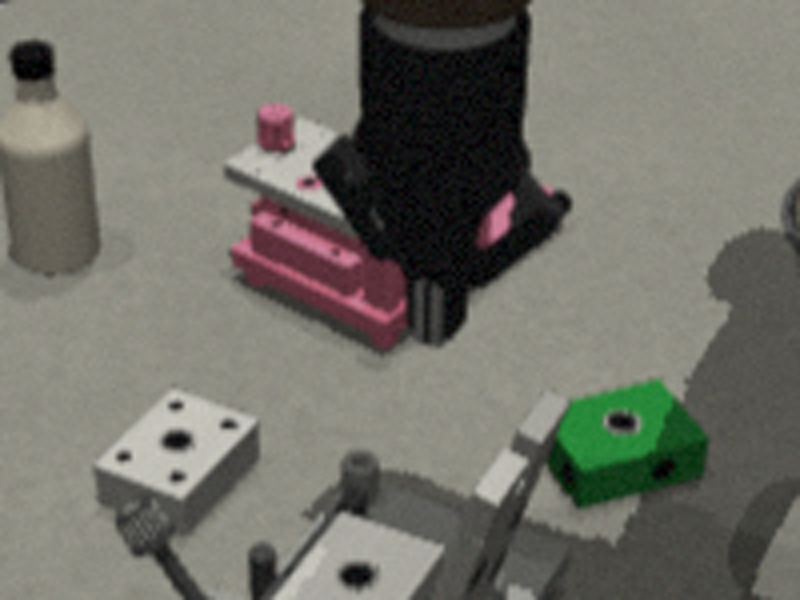

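```bash
python3 - <<'E'
from h import *
c=optics.read_camera("scene"); s=bot.read_state(); e=np.array(s["ee_pos"])
for k in (0,14,27):print(k,((proj(c,e-[0,0,k])[0]-[240,120])*4).round(0))
E
```

```text
0 [429. 310.]
14 [428. 333.]
27 [428. 354.]
```

```bash
python3 -m jog '[-0.2,2,-0.4,0,1, -0.3,4.5,-0.8,0,1, -0.5,7,-1,0,1, -0.5,9,-1,0,1, -0.5,10.2,-1,0,1, -0.5,10.2,-1.6,0,1, -0.5,10.2,-2.2,0,1, -0.5,10.2,-2.8,0,1, -0.5,10.2,-2.8,0,1, -0.5,10.2,-2.8,0,1]'; python3 go.py -21 -6 60
python3 - <<'E'
from h import *
c=optics.read_camera("scene"); crop(c,240,140,200,150,"pics/s3.png",4)
c=optics.read_camera("top"); crop(c,180,140,200,150,"pics/t3.png",4)
E
```

```text
clock: 4.35
ee_pos: [515.8, -49.8, 64.6]
ee_rot: [-0.435, 0.436, 0.558, -0.556]
ft_force: [-1.5, 0.1, -0.4]
opening: -0.2
t 4.35 jig pos [-56.9  -6.2  64.6] toolx ang 1.572 F jig [-1.5  0.4 -0.4] open -0.2
shift cm [ 0.02  0.47 -3.58] turn 0.001 world [550.6 -40.9  60. ]
```

View pics/s3.png

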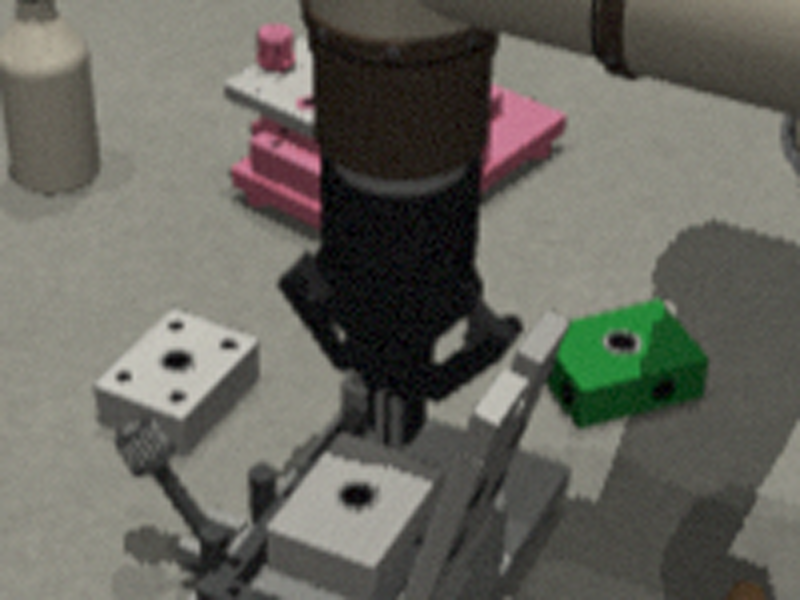

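View pics/t3.png

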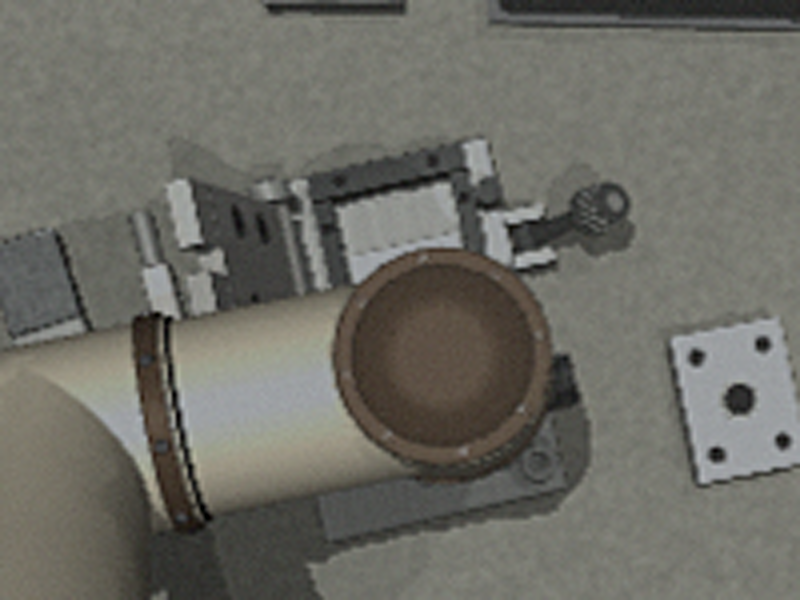

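```bash
python3 - <<'E'
from h import *
c=optics.read_camera("scene"); p=np.load("jig.npy")
for u,v in [(560,55),(640,75),(700,93),(780,108)]:
    d=ray(c,(240+u/4,140+v/4)); n=np.array([np.cos(p[2]),np.sin(p[2]),0])
    for X in (-57,-30):
        k=(n@(J(p,(X,0,0))[0]-c["position"]))/(n@d); P=c["position"]+k*d
        print(u,X,P.round(0), "jig y",round(-np.sin(p[2])*(P[0]-p[0])+np.cos(p[2])*(P[1]-p[1])))
print(proj(c,J(p,[(30,62+137*.24,205)])))
E
```

```text
560 -57 [497.  24. 297.] jig y 70
560 -30 [521.  41. 314.] jig y 80
640 -57 [489.  59. 297.] jig y 106
640 -30 [513.  74. 314.] jig y 115
700 -57 [483.  84. 296.] jig y 132
700 -30 [507.  98. 313.] jig y 140
780 -57 [475. 117. 298.] jig y 165
780 -30 [499. 129. 315.] jig y 172
[[369.58677614 229.52630073]]
```

```bash
python3 go.py -21 -6 60;  python3 -m jog '[0,0,-0.3,0,1, 0,0.1,-0.6,0,1, 0,0.2,-0.9,0,1, 0,0.2,-1.2,0,1, 0,0.2,-1.5,0,1, 0,0.2,-1.8,0,1, 0,0.2,-2.1,0,1, 0,0.2,-2.4,0,1, 0,0.2,-2.7,0,1, 0,0.2,-3,0,1]'; python3 go.py -21 -6 60
python3 - <<'E'
from h import *
c=optics.read_camera("scene"); crop(c,260,200,150,130,"pics/s4.png",5)
E
```

```text
t 4.5 jig pos [-58.2  -6.2  63.9] toolx ang 1.571 F jig [ 0.1 -0.4  0.5] open 0.1
shift cm [ 0.01  0.39 -3.72] turn 0.001 world [550.6 -40.9  60. ]
clock: 5.33
ee_pos: [543.9, -42.7, 61.2]
ee_rot: [0.436, -0.436, -0.557, 0.557]
ft_force: [-2.0, 0.2, -0.5]
opening: 0.0
t 5.33 jig pos [-27.9  -6.1  61.2] toolx ang 1.571 F jig [-1.9  0.7 -0.5] open 0.0
shift cm [ 0.01  0.12 -0.69] turn 0.001 world [550.6 -40.9  60. ]
```

View pics/s4.png

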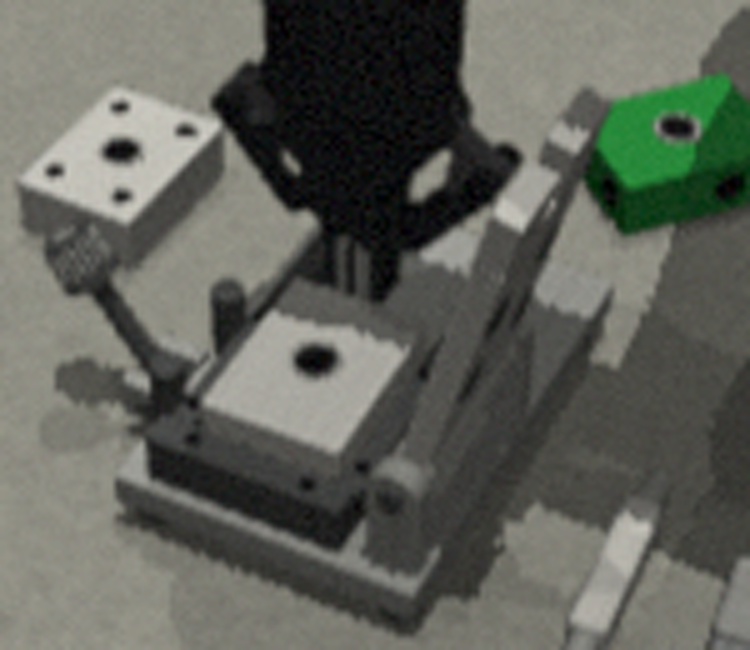

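```bash
python3 -m jog '[0,0,-0.1,0,1, 0,0,-0.2,0,1, 0,0,-0.3,0,1, 0,0,-0.4,0,1, 0,0,-0.5,0,1, 0,0,-0.5,0,1, 0,0,-0.5,0,1, 0,0,-0.5,0,1, 0,0,-0.5,0,1, 0,0,-0.5,0,1]'; python3 go.py -21 -6 60
```

```text
clock: 6.22
ee_pos: [548.7, -41.5, 61.5]
ee_rot: [-0.436, 0.436, 0.557, -0.557]
ft_force: [-1.2, -0.9, -0.6]
opening: 0.0
t 6.22 jig pos [-22.9  -6.2  61.5] toolx ang 1.572 F jig [-1.4 -0.5 -0.6] open 0.0
shift cm [ 0.02  0.15 -0.19] turn 0.001 world [550.6 -40.9  60. ]
```

```bash
python3 -m jog '[0,0,-0.05,0,1, 0,0,-0.1,0,1, 0,0,-0.15,0,1, 0,0,-0.2,0,1, 0,0,-0.2,0,1, 0,0,-0.25,0,1, 0,0,-0.25,0,1, 0,0,-0.3,0,1, 0,0,-0.3,0,1, 0,0,-0.3,0,1]'; python3 go.py -21 -6 60
python3 - <<'E'
from h import *
c=optics.read_camera("scene"); crop(c,260,200,150,130,"pics/s5.png",5)
E
```

```text
clock: 7.05
ee_pos: [550.2, -41.2, 61.3]
ee_rot: [0.436, -0.435, -0.556, 0.558]
ft_force: [-4.8, -1.3, 3.8]
opening: -0.2
t 7.05 jig pos [-21.4  -6.2  61.3] toolx ang 1.571 F jig [-5.  -0.1  3.8] open -0.2
shift cm [ 0.02  0.13 -0.04] turn 0.0 world [550.6 -40.9  60. ]
```

View pics/s5.png

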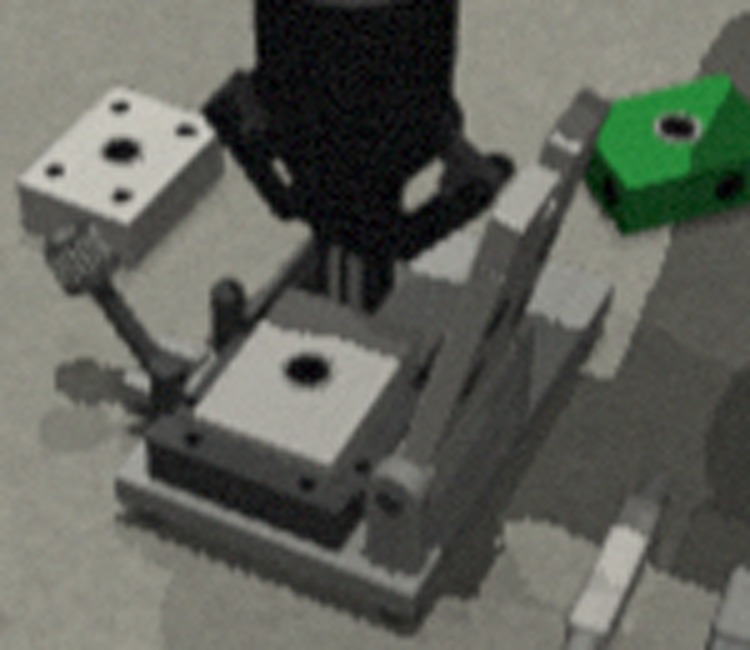

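```bash
python3 -m jog '[0,0,-0.05,0,1, 0,0,-0.1,0,1, 0,0,-0.15,0,1, 0,0,-0.2,0,1, 0,0,-0.25,0,1, 0,0,-0.3,0,1, 0,0,-0.3,0,1, 0,0,-0.3,0,1, 0,0,-0.3,0,1, 0,0,-0.3,0,1]'; python3 go.py -21 -6 60
```

```text
clock: 7.93
ee_pos: [550.3, -41.1, 61.0]
ee_rot: [0.438, -0.434, -0.554, 0.559]
ft_force: [-11.3, -1.5, 8.0]
opening: 0.5
t 7.93 jig pos [-21.3  -6.1  61. ] toolx ang 1.57 F jig [-11.3   1.3   8. ] open 0.5
shift cm [ 0.01  0.1  -0.03] turn -0.0 world [550.6 -40.9  60. ]
```

```bash
python3 -m jog '[0,0,0.8,0,1, 0,0,2,0,1, 0,-2,3,0,1, 0,-5,3,0,1, 0,-8.5,3,0,1, 0,-12,3,0,1, 0,-15.5,3,0,1, 0,-19,3,0,1, 0,-20,3,0,1, 0,-20,3,0,1]'; python3 go.py 30 138 255; python3 fit2.py >/dev/null; python3 - <<'E'
from h import *
c=optics.read_camera("scene"); crop(c,260,200,150,130,"pics/s6.png",5)
E
```

```text
clock: 8.77
ee_pos: [528.4, -46.8, 266.0]
ee_rot: [-0.432, 0.439, 0.56, -0.554]
ft_force: [-0.1, 0.7, 1.0]
opening: -0.1
t 8.77 jig pos [-43.9  -6.4 266. ] toolx ang 1.572 F jig [0.1 0.7 1. ] open -0.1
shift cm [14.43  1.17 -7.4 ] turn 0.001 world [565.6 111.1 255. ]
```

View pics/s6.png

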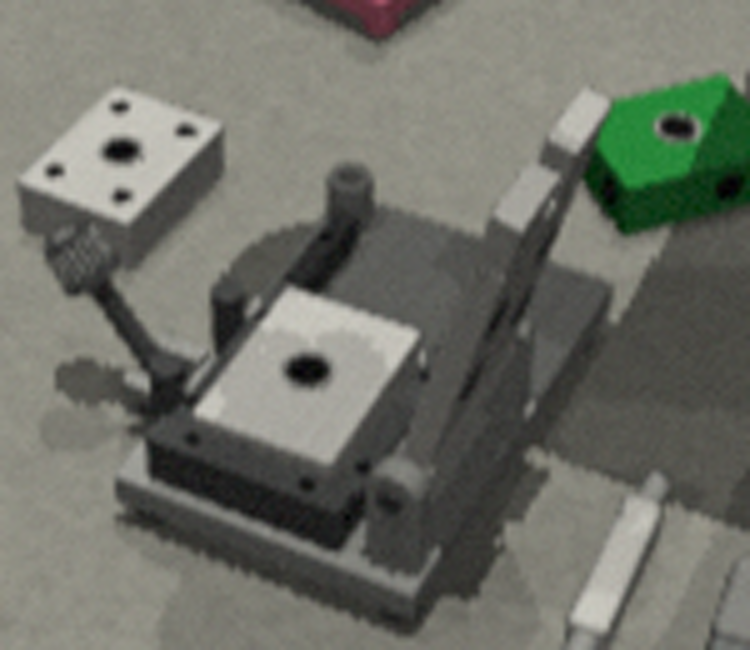

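```bash
python3 -m jog '[2.5,0,-1.3,0,1, 5.5,0,-2.8,0,1, 8.5,0,-4.3,0,1, 11.5,0,-5.8,0,1, 14.4,0,-7.4,0,1, 14.4,0,-7.4,0,1, 14.4,3,-7.4,0,1, 14.4,6,-7.4,0,1, 14.4,7.2,-7.4,0,1, 14.4,7.2,-7.4,0,1]'; python3 go.py 30 115 194;python3 - <<'E'
from h import *
c=optics.read_camera("scene"); crop(c,260,120,200,150,"pics/s7.png",4)
E
```

```text
clock: 9.75
ee_pos: [559.5, 109.2, 183.5]
ee_rot: [0.438, -0.434, -0.553, 0.56]
ft_force: [0.3, 0.2, 0.4]
opening: -0.3
t 9.75 jig pos [ 23.7 137.6 183.5] toolx ang 1.571 F jig [0.3 0.2 0.4] open -0.3
shift cm [-2.26 -1.06 -0.62] turn 0.0 world [571.1  88.8 194. ]
```

View pics/s7.png

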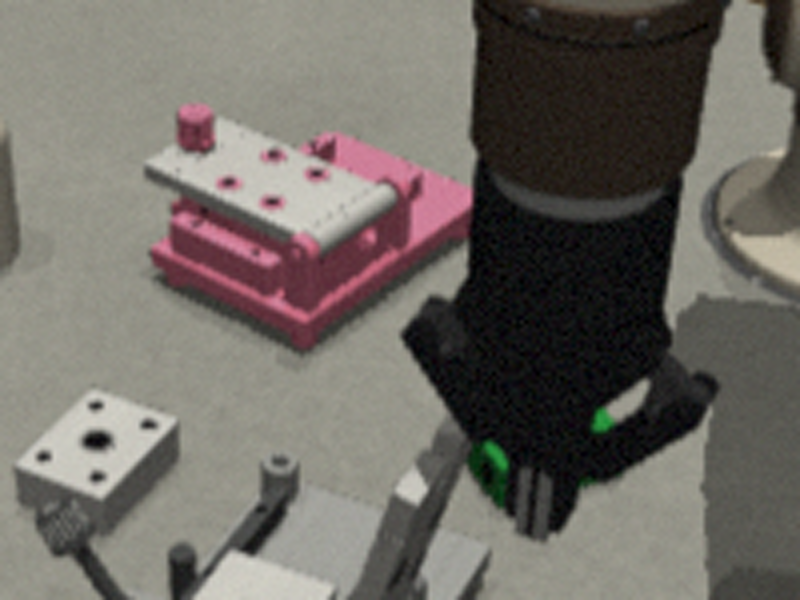

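```bash
python3 -m jog '[-0.5,-0.6,-0.3,0,1, -1.2,-1.1,-0.6,0,1, -1.9,-1.1,-0.6,0,1, -2.5,-1.1,-0.6,0,1, -3.1,-1.1,-0.6,0,1, -3.7,-1.1,-0.6,0,1, -4.3,-1.1,-0.6,0,1, -4.9,-1.1,-0.6,0,1, -5.5,-1.2,-0.6,0,1, -5.5,-1.2,-0.6,0,1]'; python3 go.py 30 82 196;python3 - <<'E'
from h import *
c=optics.read_camera("scene"); crop(c,260,120,200,150,"pics/s8.png",4)
E
```

```text
clock: 10.63
ee_pos: [581.4, 56.9, 201.0]
ee_rot: [0.436, -0.436, -0.556, 0.557]
ft_force: [-0.8, -0.1, 0.2]
opening: 0.3
t 10.63 jig pos [ 32.4  81.6 201. ] toolx ang 1.57 F jig [-0.8  0.1  0.2] open 0.3
shift cm [0.04 0.5  0.24] turn -0.001 world [579.   56.7 196. ]
```

View pics/s8.png

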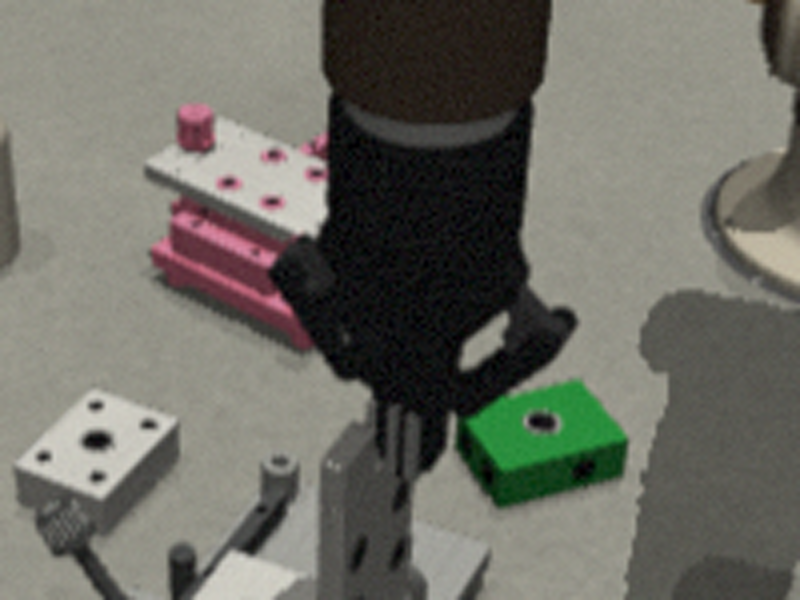

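```bash
python3 -m jog '[-0.7,0.3,0.1,0,1, -1.5,0.5,0.2,0,1, -2.3,0.6,0.2,0,1, -3.1,0.8,0.2,0,1, -3.9,1,0.2,0,1, -4.7,1.3,0.2,0,1, -5.4,1.6,0.2,0,1, -6.1,1.9,0.2,0,1, -6.8,2.3,0.2,0,1, -6.8,2.3,0.2,0,1]'; python3 go.py 30 13.5 177.5;python3 - <<'E'
from h import *
c=optics.read_camera("scene"); crop(c,230,150,200,150,"pics/s9.png",4)
E
```

```text
clock: 11.52
ee_pos: [595.3, -9.8, 176.8]
ee_rot: [0.437, -0.436, -0.556, 0.557]
ft_force: [-0.4, 0.6, -0.7]
opening: -0.1
t 11.52 jig pos [ 29.9  13.5 176.8] toolx ang 1.57 F jig [-0.3  0.7 -0.7] open -0.1
shift cm [-0.   -0.07 -0.01] turn -0.001 world [595.4  -9.8 177.5]
```

View pics/s9.png

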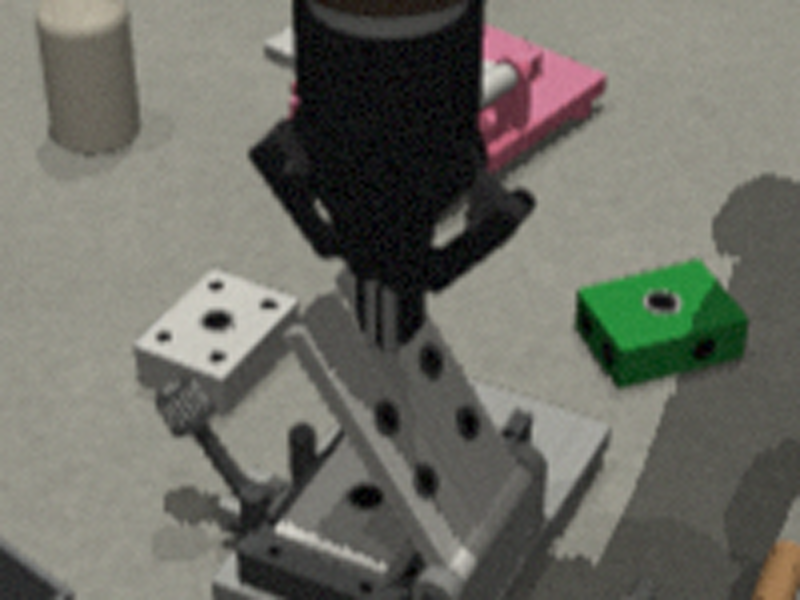

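```bash
python3 -m jog '[-0.7,0.4,0,0,1, -1.3,0.9,0,0,1, -1.9,1.5,0,0,1, -2.4,2.1,0,0,1, -2.9,2.7,0,0,1, -3.4,3.3,0,0,1, -3.8,4,0,0,1, -4.2,4.8,0,0,1, -4.5,5.5,0,0,1, -4.5,5.5,0,0,1]'; python3 go.py 30 -38.5 87;python3 - <<'E'
from h import *
c=optics.read_camera("scene"); crop(c,230,150,200,150,"pics/s10.png",4)
E
```

```text
clock: 12.4
ee_pos: [605.3, -52.5, 120.8]
ee_rot: [0.437, -0.435, -0.556, 0.558]
ft_force: [-0.5, 0.4, -0.4]
opening: 0.1
t 12.4 jig pos [ 29.4 -30.4 120.8] toolx ang 1.57 F jig [-0.4  0.5 -0.4] open 0.1
shift cm [-0.81  3.38 -0.08] turn -0.001 world [607.9 -60.2  87. ]
```

View pics/s10.png

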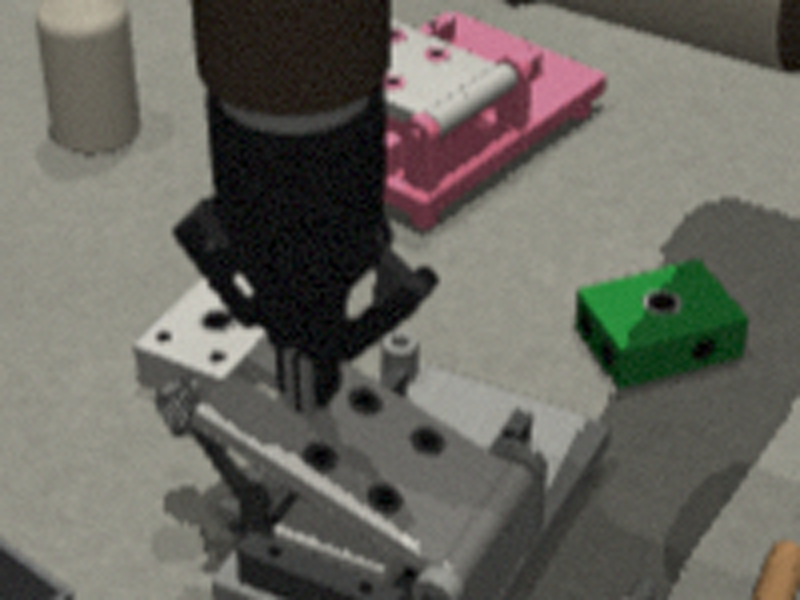

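```bash
python3 -m jog '[-0.2,0.6,0,0,1, -0.35,1.2,0,0,1, -0.5,1.8,0,0,1, -0.6,2.3,0,0,1, -0.7,2.7,0,0,1, -0.75,3,0,0,1, -0.8,3.3,0,0,1, -0.8,3.5,0,0,1, -0.8,3.5,0,0,1, -0.8,3.5,0,0,1]'; python3 go.py 30 -38.5 87;python3 - <<'E'
from h import *
c=optics.read_camera("scene"); crop(c,230,150,200,150,"pics/s11.png",4)
E
```

```text
clock: 13.28
ee_pos: [608.3, -59.7, 88.1]
ee_rot: [0.436, -0.436, -0.557, 0.557]
ft_force: [0.2, -0.0, 0.5]
opening: -0.3
t 13.28 jig pos [ 30.5 -38.1  88.1] toolx ang 1.571 F jig [ 0.1 -0.1  0.5] open -0.3
shift cm [-0.04  0.11  0.05] turn 0.001 world [607.9 -60.2  87. ]
```

View pics/s11.png

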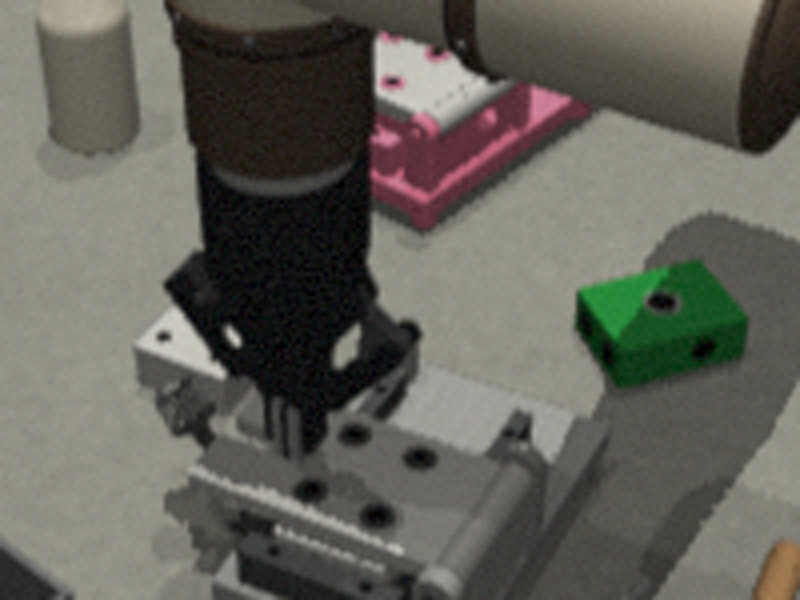

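Nearly shut; press down in small steps, watching the force.

```bash
python3 -m jog '[0,0.05,0,0,1, 0,0.1,0,0,1, 0,0.15,0,0,1, 0,0.2,0,0,1, 0,0.25,0,0,1, 0,0.3,0,0,1, 0,0.3,0,0,1, 0,0.3,0,0,1, 0,0.3,0,0,1, 0,0.3,0,0,1]'; python3 go.py 30 -38.5 87
```

```text
clock: 14.17
ee_pos: [608.6, -59.7, 87.1]
ee_rot: [-0.435, 0.436, 0.557, -0.557]
ft_force: [-3.2, 0.2, 8.5]
opening: -0.2
t 14.17 jig pos [ 30.8 -38.1  87.1] toolx ang 1.572 F jig [-3.1  1.   8.5] open -0.2
shift cm [-0.04  0.01  0.08] turn 0.001 world [607.9 -60.2  87. ]
```

```bash
python3 -m jog '[0,0.05,0,0,1, 0,0.1,0,0,1, 0,0.15,0,0,1, 0,0.2,0,0,1, 0,0.25,0,0,1, 0,0.3,0,0,1, 0,0.3,0,0,1, 0,0.3,0,0,1, 0,0.3,0,0,1, 0,0.3,0,0,1]'; python3 go.py 30 -38.5 87
```

```text
clock: 15.0
ee_pos: [608.6, -59.7, 86.9]
ee_rot: [-0.435, 0.436, 0.557, -0.557]
ft_force: [-8.7, 2.7, 21.0]
opening: 0.4
t 15.0 jig pos [ 30.9 -38.2  86.9] toolx ang 1.573 F jig [-7.8  4.7 21. ] open 0.4
shift cm [-0.03 -0.01  0.09] turn 0.002 world [607.9 -60.2  87. ]
```

```bash
python3 -m jog '[0,-0.6,0,0,1, 0,-2,0,0,1, 0,-4,0,0,1, -2.5,-6,0,0,1, -5.5,-6,0,0,1, -8.5,-6,0,0,1, -11.3,-6,0,0,1, -11.3,-6,0,0,1, -11.3,-6,0,0,1, -11.3,-6,0,0,1]'; python3 go.py 30 -150 84;python3 - <<'E'
from h import *
c=optics.read_camera("scene"); crop(c,230,170,180,135,"pics/s12.png",4)
c=optics.read_camera("top"); crop(c,200,140,200,150,"pics/t12.png",4)
for n in("scene","top"):
  for t in("bolt_end","leaf_end"):
    optics.read_camera(n); print(n,t,[(np.round(d["at"],1).tolist(),round(d["conf"],2)) for d in spotter.mark_of(n,t)])
E
```

```text
clock: 15.83
ee_pos: [635.3, -169.2, 141.8]
ee_rot: [0.436, -0.436, -0.557, 0.557]
ft_force: [-0.4, 1.0, 0.2]
opening: -0.1
t 15.83 jig pos [  30.5 -150.9  141.8] toolx ang 1.571 F jig [-0.2  1.   0.2] open -0.1
shift cm [0.08 5.78 0.04] turn 0.0 world [ 634.6 -168.5   84. ]
scene bolt_end [([286.8, 260.7], 0.74), ([275.7, 247.3], 0.53), ([307.7, 149.2], 0.43)]
scene leaf_end [([286.0, 260.4], 0.9), ([301.2, 150.9], 0.63)]
top bolt_end [([429.2, 347.9], 0.71), ([333.7, 188.8], 0.48)]
top leaf_end [([435.4, 349.8], 0.73), ([315.7, 194.2], 0.58)]
```

View pics/s12.png

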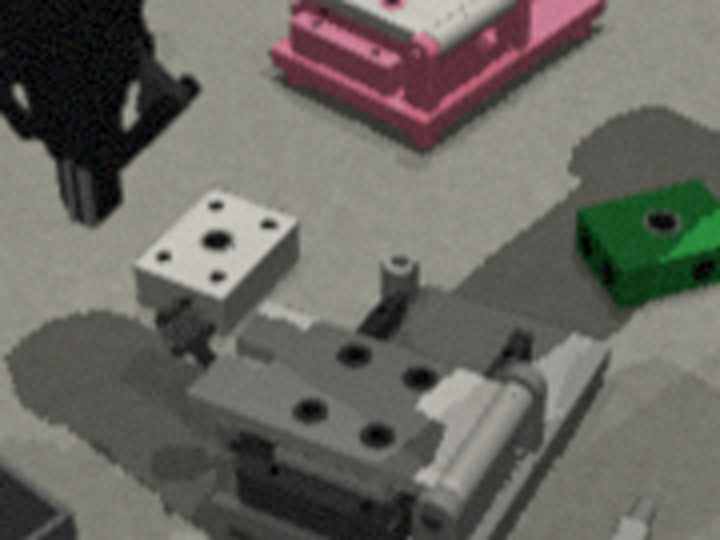

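View pics/t12.png

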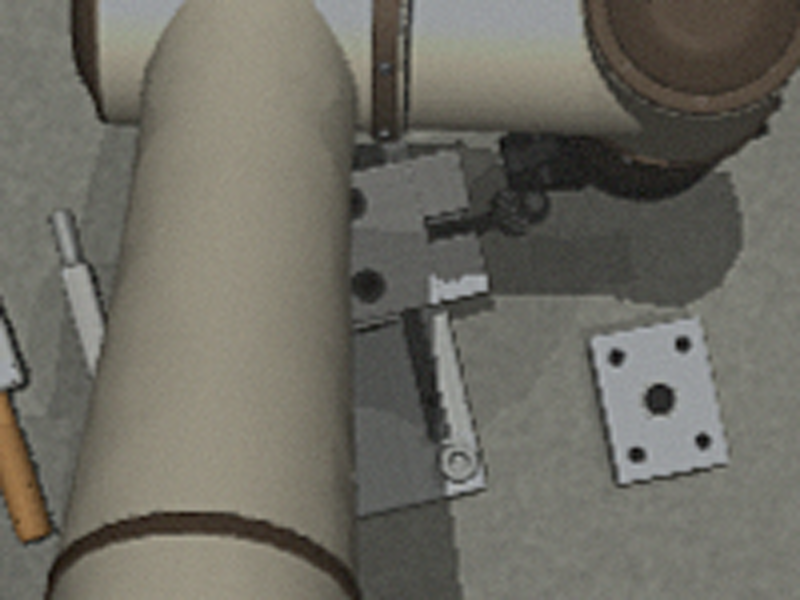

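```bash
python3 -m jog '[0,1.5,0,0,1, 0,3,0,0,1, 0,4.5,0,0,1, 0,5.8,0,0,1, 0,5.8,0,0,1, 0.5,5.8,0,0,1, 1,5.8,0,0,1, 1.3,5.8,0,0,1, 1.3,5.8,0,0,1, 1.3,5.8,0,0,1]'; python3 go.py 30 -131 84;python3 - <<'E'
from h import *
c=optics.read_camera("scene"); crop(c,230,170,180,135,"pics/s13.png",4)
E
```

```text
clock: 17.17
ee_pos: [633.0, -156.3, 85.4]
ee_rot: [-0.435, 0.436, 0.557, -0.557]
ft_force: [0.1, 0.1, -0.4]
opening: 0.0
t 17.17 jig pos [  31.4 -137.8   85.4] toolx ang 1.572 F jig [ 0.1  0.1 -0.4] open 0.0
shift cm [0.68 0.14 0.14] turn 0.001 world [ 630.1 -150.    84. ]
```

View pics/s13.png

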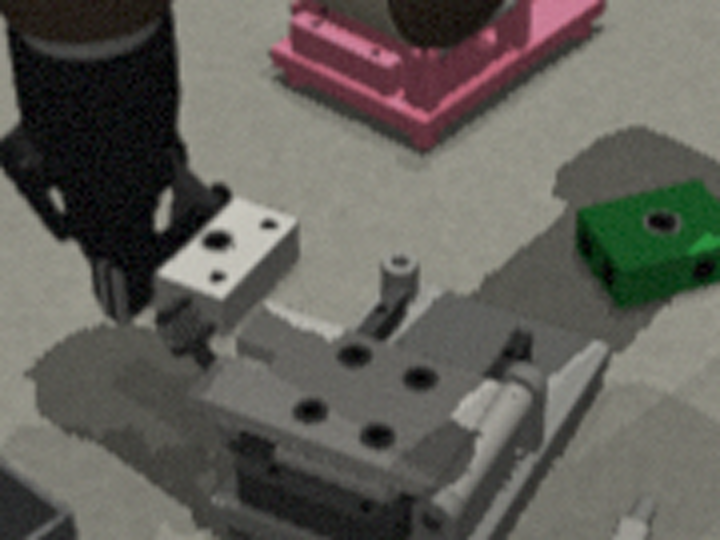

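```bash
python3 -m jog '[0.4,0,0.1,0,1, 0.7,0,0.1,0,1, 1.05,-0.2,0.1,0,1, 1.4,-0.4,0.1,0,1, 1.75,-0.6,0.1,0,1, 2.1,-0.8,0.1,0,1, 2.45,-1,0.1,0,1, 2.8,-1.1,0.1,0,1, 3.1,-1.2,0.1,0,1, 3.1,-1.2,0.1,0,1]'; python3 go.py 30 -91.5 100;python3 - <<'E'
from h import *
c=optics.read_camera("scene"); crop(c,230,170,180,135,"pics/s14.png",4)
E
```

```text
clock: 18.05
ee_pos: [624.8, -127.0, 98.4]
ee_rot: [-0.435, 0.436, 0.557, -0.557]
ft_force: [-0.7, -3.7, 6.2]
opening: -0.0
t 18.05 jig pos [  30.5 -107.4   98.4] toolx ang 1.572 F jig [-1.5 -3.4  6.2] open -0.0
shift cm [ 1.59 -0.17  0.04] turn 0.002 world [ 620.6 -111.7  100. ]
```

View pics/s14.png

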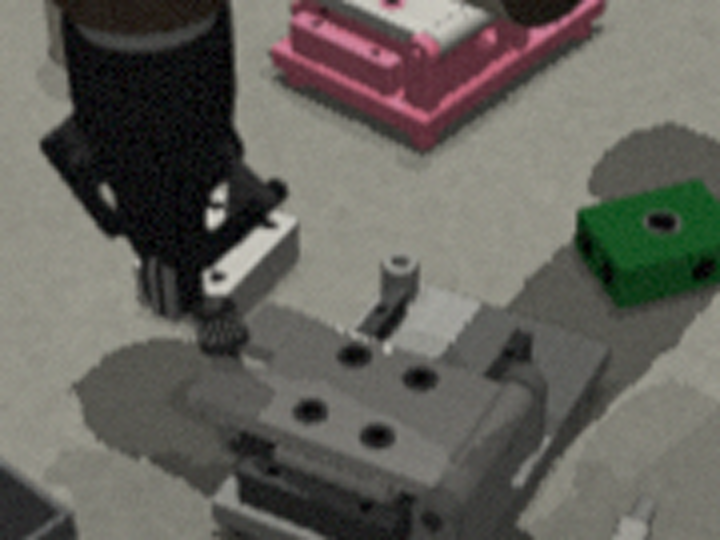

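```bash
python3 -m jog '[0.2,0,0,0,1, 0.4,0,0,0,1, 0.6,0,0,0,1, 0.8,0,0,0,1, 1,0,0,0,1, 1.1,0,0,0,1, 1.2,0,0,0,1, 1.3,0,0,0,1, 1.4,0,0,0,1, 1.4,0,0,0,1]'; python3 go.py 30 -91.5 100;python3 - <<'E'
from h import *
c=optics.read_camera("scene"); crop(c,230,170,180,135,"pics/s15.png",4)
E
```

```text
clock: 18.93
ee_pos: [620.5, -113.0, 96.0]
ee_rot: [0.436, -0.435, -0.557, 0.557]
ft_force: [-0.9, -0.8, 0.1]
opening: -0.4
t 18.93 jig pos [ 29.6 -92.7  96. ] toolx ang 1.572 F jig [-1.1 -0.6  0.1] open -0.4
shift cm [ 0.12 -0.4  -0.04] turn 0.001 world [ 620.6 -111.7  100. ]
```

View pics/s15.png

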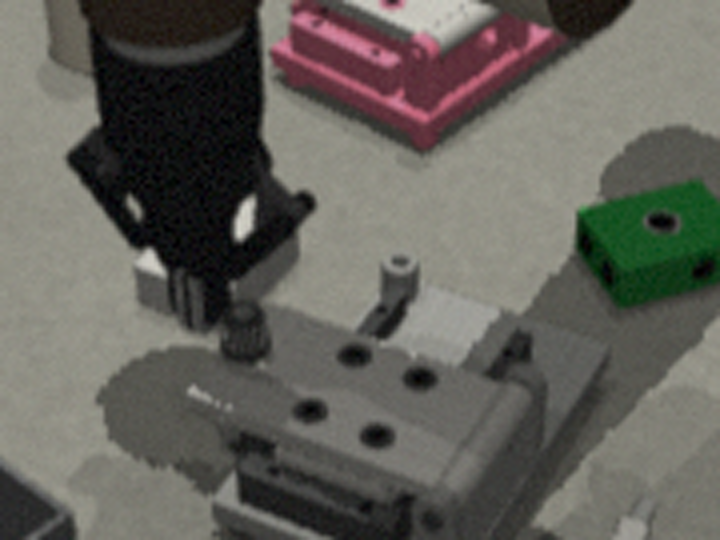

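```bash
python3 -m jog '[0.1,0,0,0,1, 0.15,0,0,0,1, 0.2,0,0,0,1, 0.25,0,0,0,1, 0.3,0,0,0,1, 0.35,0,0,0,1, 0.4,0,0,0,1, 0.4,0,0,0,1, 0.4,0,0,0,1, 0.4,0,0,0,1]'; python3 go.py 30 -91.5 100
```

```text
clock: 19.82
ee_pos: [620.1, -111.0, 96.3]
ee_rot: [0.435, -0.436, -0.556, 0.557]
ft_force: [1.1, -7.8, -0.7]
opening: -0.3
t 19.82 jig pos [ 29.6 -90.7  96.3] toolx ang 1.571 F jig [-0.8 -7.9 -0.7] open -0.3
shift cm [-0.08 -0.37 -0.04] turn 0.0 world [ 620.6 -111.7  100. ]
```

```bash
python3 -m jog '[0.05,0,0,0,1, 0.1,0,0,0,1, 0.15,0,0,0,1, 0.2,0,0,0,1, 0.2,0,0,0,1, 0.2,0,0,0,1, 0.2,0,0,0,1, 0.2,0,0,0,1, 0.2,0,0,0,1, 0.2,0,0,0,1]'; python3 go.py 30 -91.5 100
```

```text
clock: 20.65
ee_pos: [620.0, -110.6, 96.4]
ee_rot: [0.435, -0.437, -0.556, 0.558]
ft_force: [3.1, -14.3, -2.9]
opening: -0.3
t 20.65 jig pos [ 29.6 -90.3  96.4] toolx ang 1.571 F jig [ -0.4 -14.6  -2.9] open -0.3
shift cm [-0.12 -0.36 -0.04] turn 0.0 world [ 620.6 -111.7  100. ]
```

```bash
python3 -m jog '[-0.6,0,0,0,1, -1.5,0,0,0,1, -3,0,0,0,1, -4.5,-1,0,0,1, -5,-4,0,0,1, -5,-8,0,0,1, -5,-12,0,0,1, -6,-14,3,0,1, -8,-14,6,0,1, -10,-14,9,0,1]'; python3 -m jog '[-1,0,3,0,1, -3,0,5,0,1, -5,0,7,0,1, -7,0,9,0,1, -9,0,11,0,1, -11,0,13,0,1, -13,0,15,0,1, -13,0,15,0,1, -13,0,15,0,1, -13,0,15,0,1]'; python3 go.py; python3 - <<'E'
from h import *
c=optics.read_camera("scene"); crop(c,230,170,180,135,"pics/s16.png",4)
cv2.imwrite("pics/sfull.png",c["color"][:,:,::-1])
c=optics.read_camera("top"); crop(c,180,140,200,150,"pics/t16.png",4)
p=np.load("jig.npy")
for n in("scene","top"):
  c=optics.read_camera(n); print(proj(c,J(p,[(30,-66,98),(30,-78,73)])).round(1).tolist())
  for t in("bolt_end","leaf_end"):
    print(n,t,[(np.round(d["at"],1).tolist(),round(d["conf"],2)) for d in spotter.mark_of(n,t)])
E
```

```text
clock: 21.48
ee_pos: [556.2, -226.7, 238.5]
ee_rot: [-0.434, 0.436, 0.558, -0.556]
ft_force: [0.1, -0.4, -0.6]
opening: 0.4
clock: 22.32
ee_pos: [441.7, -388.5, 236.2]
ee_rot: [-0.436, 0.436, 0.557, -0.557]
ft_force: [0.4, 0.6, 0.2]
opening: -0.2
t 22.32 jig pos [-210.1 -317.3  236.2] toolx ang 1.571 F jig [0.5 0.5 0.2] open -0.2
[[290.5, 248.0], [286.0, 255.6]]
scene bolt_end [([292.5, 245.4], 0.62), ([306.8, 147.0], 0.54), ([284.6, 257.6], 0.39)]
scene leaf_end [([301.0, 153.2], 0.98), ([286.4, 257.8], 0.67)]
[[311.5, 194.4], [317.0, 194.9]]
top bolt_end [([311.1, 196.1], 0.7), ([430.6, 351.1], 0.69), ([284.9, 220.2], 0.52)]
top leaf_end [([316.9, 193.6], 0.94), ([433.9, 348.1], 0.79)]
```

View pics/s16.png

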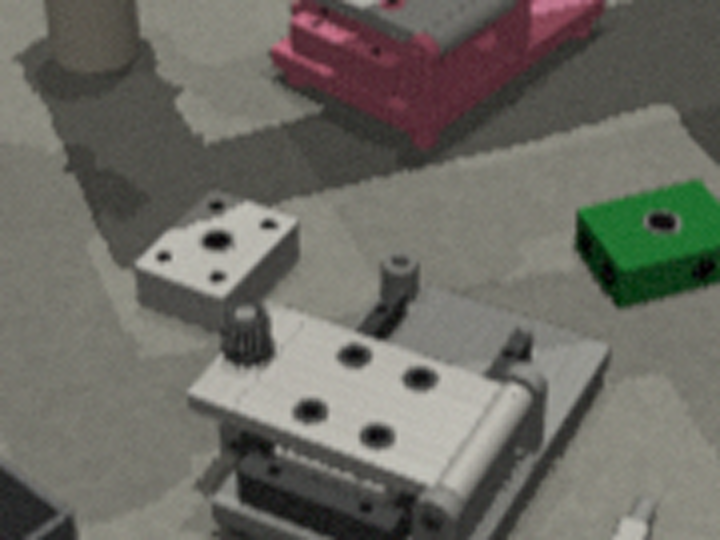

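View pics/t16.png

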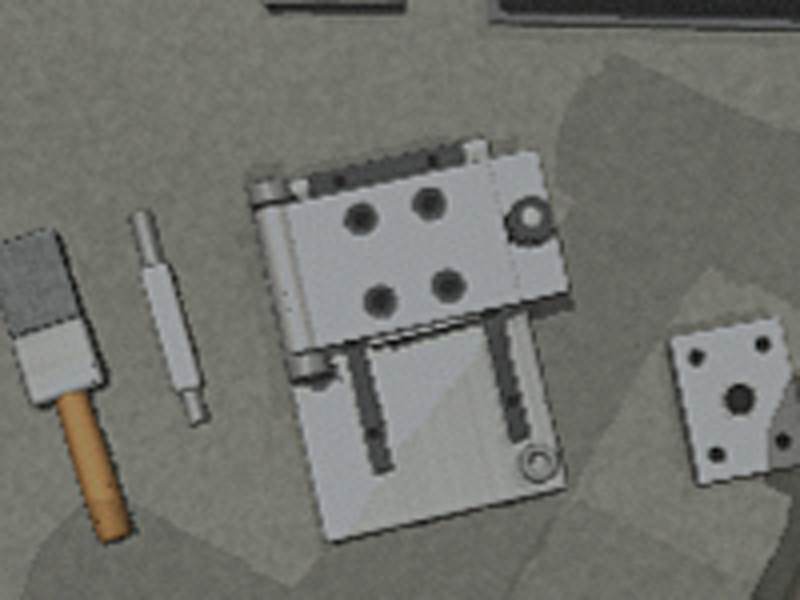

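View pics/sfull.png

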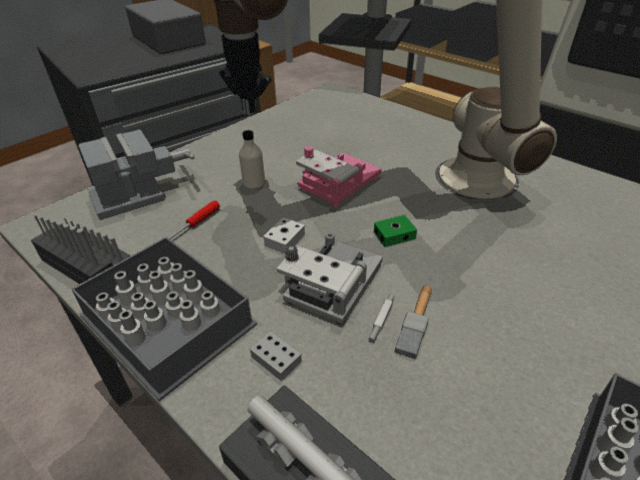

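```bash
python3 -c "
from cell import bot
print(bot.job_done()); print(bot.read_state()['clock'])"
```

```text
the job is handed in; nothing more can be done
None
the job is handed in; nothing more can be done
```

The drill jig is ready: the block is home, the leaf is shut and the swing bolt stands upright in its slot. I handed the job in at about 22.6 s of the 58 s allowed. `job_done` gives no verdict, so what follows is my own checks.

- **Block:** I pushed it with closed fingertips until it stopped. The force then rose to 11 N without further travel. The fingertip position puts the block at x ≈ 29.7 mm, against 30 mm for home.
- **Leaf:** I swung it over along its arc at about 1 rad/s or less, judging by the commanded steps. I pressed it onto its rests with about 21 N. The fingertips stopped at z ≈ 73 mm, which is the height of the shut leaf's top.
- **Swing bolt:** I pushed the nut along its arc to its stop, with about 15 N at the end. One reading on the way showed 6 N upward on the tool; I continued level and it cleared.

In the last pictures the bolt end and leaf end lie within about 3 pixels of where they should be in both cameras. The other things on the bench look unmoved, and the arm is clear of everything. The seated block is now mostly hidden under the leaf, so its position rests on the fingertip reading, the force, and the picture taken before the leaf came down.

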